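# Press the storage jar lids home on the pottery stall

## Robot

A 6-joint arm with a two-finger parallel gripper is mounted at the origin on the work surface. World frame = base frame: x ahead of the robot, y to its left, z up, the work surface at z = 0. Lengths are in m, angles in rad, forces in N, time in s.
With the tool pointing down it reaches from about 0.25 to 0.725 m from the base axis. Payload 4 kg.
Tool frame: the origin (TCP) lies at the very end of the fingers, on their centre line; the grasp point (between the pads) lies 19 mm behind it; z points along the fingers, y is the line along which they close (so a half turn about z gives the same grasp; the last joint's range is limited). The gripper opens to 85 mm and grips with 20 to 120 N. Pads are 22 mm wide; open, the fingers measure 114 mm over their backs; the gripper's body (76 mm by 85 mm) begins 54 mm behind the grasp point. The pads swing forward as they close: fully open they stand 13 mm farther back than shut.
Start: joints at [1.308, 0.241, 0.005, 1.335, 0, 1.571], TCP at [0.13, 0.483, 0.231] pointing down, gripper open.
Joint ranges: [-2.72, 2.72], [-1.05, 1.87], [-1.09, 1.28], [-1.99, 2.15], [-1.42, 1.44], [-3.14, 3.14]. Speed limits (rad/s): [2.79, 2.79, 3.14, 3.14, 3.14, 3.14].

## Interface

Orientations are given as a unit quaternion [x, y, z, w].
In Python, from workcell import bot, vision, workorder, boxes_of gives the robot as it stands.
- The arm moves only by the tool send_rows, never from a script. Its argument "motion" is text: rows parted by semicolons, each of 5 numbers parted by spaces: the closure, from -1 (fully open) to 1 (shut), so that 0 is half open, then the shift along the tool's x, y, z in cm, then the turn about the tool's z in rad. In form: claw x y z twist; .... A call has 1 to 5 rows; each row is the pose to reach, as a shift and turn from the pose commanded when the call began, along the tool's axes at that moment; what a row does not reach only later rows make up. A row lasts 1/10 s, in which the tool goes at most 50 mm and 8.59 degrees, less where a joint would pass 70% of its speed; a pose out of reach is approached as far as the arm can. A call with a gripper value outside its range is refused whole. The fingers move at their own pace and stop on an object; the grip force is fixed at half the most. Time passes only in rows, so rows that repeat a pose let the fingers close. It gives the time, the measured TCP pose, the force, the opening and the grip force at its end, in the units of the state.
- bot.get_obs(): the state, without advancing time (a new reading comes with each control period).
- vision.camera(name): name is "side" or "top" or "wrist"; returns the picture (480x640x3 uint8, red, green, blue); there is no depth.
- vision.camera_model(name): a dict with "fov_y" (degrees; the focal length in pixels is half the picture's height over the tangent of half this angle, whatever the lens; pixels are square), "cx", "cy" (the principal point, pixels), "k1" (the pictures are not rectified: a ray, as slopes to the right and down, at radius r is drawn at 1 + k1 r^2 times it, then the intrinsics apply), "world_from_camera" (4x4, takes a point from camera to world coordinates); the wrist camera has in their place "hand_eye" (4x4, takes a point from camera to tool coordinates, whose origin is the TCP and whose axes are the flange's). Camera axes: x right, y down, z forward; pixel columns grow to the right and rows downward; lengths in m; the calibration is good to about 2 mm. A picture is of the moment at which its call begins: read the wrist's pose just before it. camera_model takes no time and is no camera call.
- workorder.job_done(): hands the job in; it is judged then, once.
Trained networks look in the newest picture that a camera, given by its name, has taken for a name from the list of things; names that differ only in an ending like _2 or _b are one class to them, and where a whole thing is asked for, a point or a joint stands for the part that bears it (a point fixed in the world has none). Each returns a list of dicts, best first, with "conf" (0 to 1); they miss things now and then, are a little off and sometimes report something else, mostly with a low value. They report only what shows in the picture. A call takes as long as a camera call.
- boxes_of(camera, target): "rect" ([centre column, centre row, width, height] in pixels, round what is visible of it).
The state is a dict: "clock": time; "joint_pos": joint angles; "joint_vel": joint speeds; "tau": joint torques, N m; "eef_pos": TCP position; "tool_rot": TCP orientation; "ft_force": force on the tool from outside, world axes, zero at the start; "ft_torque": the same for the moment, N m; "grip_width": finger opening in m; "grasp_force": force on a finger pad.
Only numpy, scipy, OpenCV 4.12 (cv2) and the standard library are available. Lean on these libraries where they do the work, as an engineer would, in place of code of your own. Each camera call takes 0.05 s, during which the arm holds its last target. There are 200 camera calls.

## Task

On the pottery stall stand three lidded storage jars; on the tall one and on one of the two squat ones the wooden lid still stands up out of the mouth, showing a band of its white seal. Press those two lids straight down from above, in either order, until each is fully home on its rim. Leave the jars standing where they are, and do not touch the squat jar that is already closed.

Things in the scene. Friction and masses are not known exactly. Their poses are not given: they have to be found in the camera images.
- tall_lid_top (a point): Top centre of the tall jar's lid: flat beech disc 84 mm wide, 14 thick, on a white sealing plug. Loose burgundy stoneware jar, 96 mm wide, rim 125 mm up, about 0.8 kg, on the table (z = 0). This point is at 155 to 163 mm at first, 139 mm when home (disc on rim). The lid slides only straight down against about 8 N of friction, stays where left, stops hard at home. z axis up.
- squat_lid_top (a point): Top centre of the unseated squat jar's lid: flat beech disc 110 mm wide, 14 thick, on a white sealing plug. Loose burgundy jar, 124 mm wide, rim 85 mm up, about 0.9 kg. This point is at 115 to 123 mm at first, 99 mm when home. Slides (about 8 N), stays and stops as the tall jar's lid does. z axis up.
- closed_jar: The squat jar already closed: same jar and lid, 124 mm wide, no white showing, top face 99 mm up. Loose, 0.9 kg. Origin: centre of its underside, z axis up. The three jars stand in a rough row across the table, in any order, centres at least 180 mm apart; a bowl and a cup (up to 70 mm high) stand beyond, a flat wooden tool lies in front.

How it is judged:
By the outcome, as a careful person would: the job done as asked, in the order asked, and still so for the second after the job is handed in, with the robot touching nothing.
It also fails if it takes over 35 s, if anything falls off the work surface, if the arm or the gripper's body presses on something with over 40 N, if the wrist force passes 120 N, or if a joint passes its speed limit or range.

## Working session

There is one attempt and no reset: what is moved stays moved. The work goes in short steps, Python scripts to look and compute and a tool call to move; the robot and the scene stay as the last step left them, time stands still between calls to the robot, and variables do not carry over. Pictures are saved under pics/ and viewed, at most 10 in all, crops included, and the job is handed in when it is done.

Besides the shell and the picture viewer there is one more tool, called after "Request:" by a JSON object that holds its "method" and its "body". send_rows: Moves the arm, as the interface text tells. Its arguments: {"type":"object","properties":{"motion":{"type":"string"}},"required":["motion"]}

```bash
mkdir -p pics
cat > h.py <<'E'
from workcell import bot, vision, workorder, boxes_of
import numpy as np, cv2
from scipy.spatial.transform import Rotation as R
def ray(cam,u,v,obs=None):
    m=vision.camera_model(cam); f=240/np.tan(np.radians(m["fov_y"])/2)
    d=np.array([(u-m["cx"])/f,(v-m["cy"])/f]); s=d.copy()
    for _ in range(20): s=d/(1+m["k1"]*(s@s))
    if cam=="wrist":
        T=np.eye(4);T[:3,:3]=R.from_quat(obs["tool_rot"]).as_matrix();T[:3,3]=obs["eef_pos"];T=T@np.array(m["hand_eye"])
    else: T=np.array(m["world_from_camera"])
    return T[:3,3],T[:3,:3]@np.array([s[0],s[1],1])
def at_z(cam,u,v,z,obs=None):
    o,d=ray(cam,u,v,obs); return o+d*(z-o[2])/d[2]
def pix(cam,p,obs=None):
    m=vision.camera_model(cam); f=240/np.tan(np.radians(m["fov_y"])/2)
    if cam=="wrist":
        T=np.eye(4);T[:3,:3]=R.from_quat(obs["tool_rot"]).as_matrix();T[:3,3]=obs["eef_pos"];T=T@np.array(m["hand_eye"])
    else: T=np.array(m["world_from_camera"])
    c=(np.linalg.inv(T)@np.append(p,1))[:3]; s=c[:2]/c[2]; s=s*(1+m["k1"]*(s@s))
    return s*f+[m["cx"],m["cy"]]
E
python3 - <<'E'
from h import *
o=bot.get_obs(); print(o["clock"],o["eef_pos"],R.from_quat(o["tool_rot"]).as_matrix().round(3).tolist(),o["ft_force"])
ims=[]
for c in ["top","side"]:
    im=vision.camera(c); cv2.imwrite(f"pics/{c}0.png",im[...,::-1])
    print(c,np.round(np.array(vision.camera_model(c)["world_from_camera"]),3).tolist())
    for t in ["tall_lid_top","squat_lid_top","closed_jar"]:
        for b in boxes_of(c,t): print(c,t,np.round(b["rect"],1),round(b["conf"],2))
E
```

```text
0.0 [0.12974026 0.48220805 0.23041462] [[-0.966, 0.26, -0.001], [0.26, 0.966, -0.002], [-0.0, -0.002, -1.0]] [0.27458913 0.05100387 0.31532022]
top [[0.051, -0.974, 0.22, 0.367], [-0.999, -0.05, 0.009, 0.016], [0.002, -0.221, -0.975, 0.895], [0.0, 0.0, 0.0, 1.0]]
top tall_lid_top [201.8 211.6  48.8  50.8] 0.91
top squat_lid_top [319.5 208.8  61.4  64.7] 0.71
top closed_jar [457.4 241.4  72.9  70.8] 0.71
side [[-0.975, -0.153, 0.158, 0.417], [-0.219, 0.602, -0.768, 0.662], [0.023, -0.784, -0.621, 0.673], [0.0, 0.0, 0.0, 1.0]]
side tall_lid_top [267.8 354.6  73.5  79. ] 0.78
side squat_lid_top [292.5 265.8  78.7  68.5] 0.65
side closed_jar [350.2 201.5  71.5  73.2] 0.72
```

View pics/top0.png

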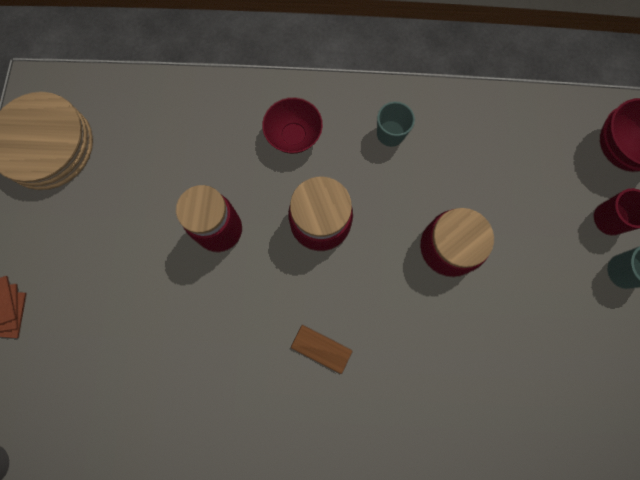

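View pics/side0.png

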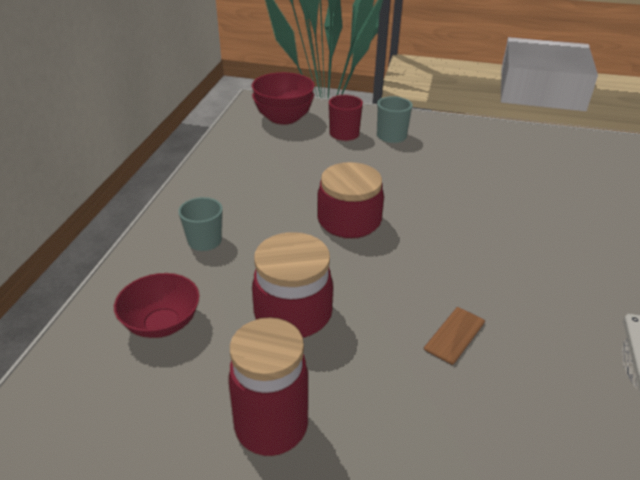

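The top view shows the tall lid at about (202,208), the unseated squat lid at about (321,207) with a white band, and the closed jar at about (463,237). The side view confirms white bands on the tall jar (267,348) and the middle squat jar (292,258), and none on the far one (352,180). Next I'll fit the wood ellipses.

Run:
```python
from h import *
from scipy.optimize import least_squares
S={"tall":((202,208),(267,346),.042,.159),"squat":((321,207),(292,258),.055,.119),"closed":((463,237),(352,180),.055,.099)}
E={}
for n,(a,b,r,z) in S.items():
    for c,s in (("top",a),("side",b)):
        im=cv2.imread(f"pics/{c}0.png"); hsv=cv2.cvtColor(im,cv2.COLOR_BGR2HSV)
        m=cv2.inRange(hsv,(9,60,90),(28,255,255)); m=cv2.morphologyEx(m,cv2.MORPH_OPEN,np.ones((3,3)))
        _,lab,st,ce=cv2.connectedComponentsWithStats(m); k=lab[s[1],s[0]]
        cn=max(cv2.findContours((lab==k).astype(np.uint8),0,1)[0],key=len)
        e=cv2.fitEllipse(cv2.convexHull(cn)); E[n,c]=e
        print(n,c,k,st[k].tolist(),np.round(e[0],1),np.round(e[1],1))
        # centre of visible bbox, at z of lid
    # union outline of disc top (both cams): match bbox of projected disc (top+bottom edges) with bbox of mask
    obs=[]
    for c,s in (("top",a),("side",b)):
        im=cv2.imread(f"pics/{c}0.png"); hsv=cv2.cvtColor(im,cv2.COLOR_BGR2HSV)
        m=cv2.morphologyEx(cv2.inRange(hsv,(9,60,90),(28,255,255)),cv2.MORPH_OPEN,np.ones((3,3)))
        _,lab,st,ce=cv2.connectedComponentsWithStats(m);x,y,w,h,_=st[lab[s[1],s[0]]]; obs+= [x-.5,y-.5,x+w-.5,y+h-.5]
    t=np.linspace(0,2*np.pi,60)
    def f(p):
        out=[]
        for c in("top","side"):
            P=np.array([pix(c,[p[0]+r*np.cos(q),p[1]+r*np.sin(q),p[2]-d]) for q in t for d in(0,.014)])
            out+=[*P.min(0),*P.max(0)]
        return np.array(out)-obs
    q=least_squares(f,[*at_z("top",*a,z)[:2],z]); print(n,q.x.round(4),q.fun.round(1), "reach",np.hypot(*q.x[:2]).round(3))
o=bot.get_obs()
```

```text
tall top 5 [176, 185, 49, 47, 1832] [199.9 208.1] [46.3 50. ]
tall side 14 [230, 318, 74, 63, 3723] [266.4 348.5] [63.  75.3]Traceback (most recent call last):
  File "<stdin>", line 27, in <module>
    return func(*args, **kwargs)
    result = trf(vector_fun.fun, vector_fun.jac, x0, f0, J0, lb, ub, ftol, xtol,
                 gtol, max_nfev, x_scale, loss_function, tr_solver,
                 tr_options.copy(), verbose, callback=callback_wrapped)
    return trf_no_bounds(
        fun, jac, x0, f0, J0, ftol, xtol, gtol, max_nfev, x_scale,
        loss_function, tr_solver, tr_options, verbose, callback=callback)
    f_new = fun(x_new)
    self._update_fun()
    ~~~~~~~~~~~~~~~~^^
    self.f = self.fun_wrapped(xp_copy(self.x))
             ~~~~~~~~~~~~~~~~^^^^^^^^^^^^^^^^^
    return np.atleast_1d(self.fun(x))
                         ~~~~~~~~^^^
    return self.f(x, *self.args, **self.kwargs)
           ~~~~~~^^^^^^^^^^^^^^^^^^^^^^^^^^^^^^
  File "<stdin>", line 24, in f
  File "h.py", line 15, in pix
    m=vision.camera_model(cam); f=240/np.tan(np.radians(m["fov_y"])/2)
ValueError: time passes only in moves, steps and waits
```

```bash
python3 - <<'E'
s=open('h.py').read().replace('vision.camera_model(cam)','cm(cam)').replace('def ray','import functools\n@functools.cache\ndef cm(c): return vision.camera_model(c)\ndef ray',1)
s+='''
def lid(a,b,r,z,tag):
    obs=[]
    for c,s in (("top",a),("side",b)):
        hsv=cv2.cvtColor(cv2.imread(f"pics/{c}{tag}.png"),cv2.COLOR_BGR2HSV)
        m=cv2.morphologyEx(cv2.inRange(hsv,(9,60,90),(28,255,255)),cv2.MORPH_OPEN,np.ones((3,3)))
        _,lab,st,ce=cv2.connectedComponentsWithStats(m);k=lab[s[1],s[0]];assert k
        x,y,w,h,_=st[k]; obs+=[x-.5,y-.5,x+w-.5,y+h-.5]
    t=np.linspace(0,2*np.pi,60)
    def f(p):
        out=[]
        for c in("top","side"):
            P=np.array([pix(c,[p[0]+r*np.cos(q),p[1]+r*np.sin(q),p[2]-d]) for q in t for d in(0,.014)])
            out+=[*P.min(0),*P.max(0)]
        return np.array(out)-obs
    return least_squares(f,[*at_z("top",*a,z)[:2],z])
from scipy.optimize import least_squares
S={"tall":((202,208),(267,346),.042,.159),"squat":((321,207),(292,258),.055,.119),"closed":((463,237),(352,180),.055,.099)}
'''
open('h.py','w').write(s)
E
python3 - <<'E'
from h import *
o=bot.get_obs(); M=R.from_quat(o["tool_rot"]).as_matrix()
for n,a in S.items():
    q=lid(*a,0); print(n,q.x.round(4),q.fun.round(1),"reach",np.hypot(*q.x[:2]).round(3),"tool cm",(M.T@(q.x-o["eef_pos"])*100).round(2))
print(o["clock"],o["grip_width"])
E
```

```text
tall [0.5735 0.2276 0.1593] [-0.8 -1.3  1.2  1.2 -0.1 -0.6  0.1  0.8] reach 0.617 tool cm [-49.47 -13.11   7.19]
squat [0.6005 0.0232 0.1214] [ 0.2 -0.9 -0.   0.2  0.3 -0.3  0.2  0.6] reach 0.601 tool cm [-57.39 -32.15  10.98]
closed [ 0.5617 -0.2405  0.0976] [-0.9 -1.2  1.1  0.1  0.5  0.1  0.4  0.6] reach 0.611 tool cm [-60.49 -58.62  13.37]
0.4 0.0856407026412732
```

Request:
{"method": "send_rows", "body": {"motion": "1 -10 -2.6 0 0; 1 -20 -5.2 0 0; 1 -30 -7.9 0 0; 1 -40 -10.5 0 0; 1 -49.5 -13.1 0 0"}}

```text
clock: 0.9
eef_pos: [0.3484, 0.3575, 0.2315]
tool_rot: [0.131, 0.991, 0.0, 0.0]
ft_force: [0.3, 1.2, -0.3]
grip_width: 0.0123
grasp_force: 0.0
```

Request:
{"method": "send_rows", "body": {"motion": "1 -25.5 -6.8 0 0; 1 -25.5 -6.8 0 0; 1 -25.5 -6.8 0 0; 1 -25.5 -6.8 0 0; 1 -25.5 -6.8 0 0"}}

```text
clock: 1.4
eef_pos: [0.5651, 0.2323, 0.2314]
tool_rot: [0.131, 0.991, 0.0, 0.0]
ft_force: [0.9, 0.2, -0.2]
grip_width: 0.0
grasp_force: 0.0
```

Request:
{"method": "send_rows", "body": {"motion": "1 0 0 0 0; 1 0 0 0 0"}}

```text
clock: 1.6
eef_pos: [0.564, 0.2326, 0.2303]
tool_rot: [0.132, 0.991, -0.0, -0.001]
ft_force: [-0.1, 0.2, -0.3]
grip_width: 0.0002
grasp_force: 0.0
```

Run:
```python
from h import *
o=bot.get_obs(); im=vision.camera("wrist"); cv2.imwrite("pics/w1.png",im[...,::-1])
M=R.from_quat(o["tool_rot"]).as_matrix()
print(o["clock"],o["eef_pos"],o["ft_force"],(M.T@(np.array([.5735,.2276,.1593])-o["eef_pos"])*100).round(2))
print("pred lid pix",pix("wrist",[.5735,.2276,.1593],o))
for b in boxes_of("wrist","tall_lid_top"): print(np.round(b["rect"],1),b["conf"])
```

```text
1.6 [0.56398177 0.23259329 0.23028368] [-0.08098886  0.20820931 -0.28028573] [-1.06 -0.23  7.1 ]
pred lid pix [317.84597914 269.93376819]
[317.6 259.7 125.1 116.6] 0.73
```

View pics/w1.png

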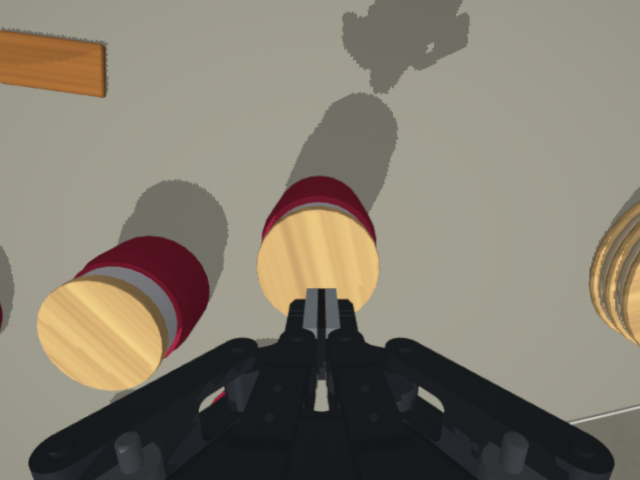

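The wrist view shows the tall lid as a disc centred at about (318,266). The prediction was (318,270), so it agrees within 3 mm. I'll centre over it and descend.

Request:
{"method": "send_rows", "body": {"motion": "1 -0.9 -0.2 0 0; 1 -0.9 -0.2 2 0; 1 -0.9 -0.2 4 0; 1 -0.9 -0.2 5.5 0; 1 -0.9 -0.2 6.2 0"}}

```text
clock: 2.2
eef_pos: [0.5703, 0.2299, 0.1681]
tool_rot: [0.13, 0.991, -0.001, -0.001]
ft_force: [-0.4, 0.1, -0.4]
grip_width: 0.0001
grasp_force: 0.0
```

Request:
{"method": "send_rows", "body": {"motion": "1 0 0 0.5 0; 1 0 0 1 0; 1 0 0 1.5 0; 1 0 0 1.9 0; 1 0 0 2.3 0"}}

```text
clock: 2.7
eef_pos: [0.572, 0.23, 0.1487]
tool_rot: [0.131, 0.991, 0.001, 0.001]
ft_force: [-3.3, -0.4, 8.3]
grip_width: 0.0001
grasp_force: 4.0
```

Request:
{"method": "send_rows", "body": {"motion": "1 0 0 0.3 0; 1 0 0 0.6 0; 1 0 0 0.8 0; 1 0 0 0.8 0"}}

```text
clock: 3.1
eef_pos: [0.5719, 0.23, 0.1403]
tool_rot: [0.131, 0.991, 0.001, 0.001]
ft_force: [-2.4, -0.3, 5.1]
grip_width: -0.0001
grasp_force: 2.7
```

Request:
{"method": "send_rows", "body": {"motion": "1 0 0 0.2 0; 1 0 0 0.4 0; 1 0 0 0.4 0"}}

```text
clock: 3.4
eef_pos: [0.5723, 0.2301, 0.139]
tool_rot: [0.131, 0.991, 0.002, 0.002]
ft_force: [-6.5, -1.4, 16.5]
grip_width: -0.0001
grasp_force: 8.0
```

Request:
{"method": "send_rows", "body": {"motion": "1 0 0 0.2 0; 1 0 0 0.4 0; 1 0 0 0.4 0"}}

```text
clock: 3.7
eef_pos: [0.5735, 0.2306, 0.1391]
tool_rot: [0.131, 0.991, 0.003, 0.004]
ft_force: [-9.7, -2.4, 30.3]
grip_width: -0.0001
grasp_force: 15.4
```

Hard stop at 0.139 m with 30 N, so the tall lid is home. I'll lift and go to the squat jar.

Request:
{"method": "send_rows", "body": {"motion": "1 0 0 -2 0; 1 0 0 -5 0; 1 0 0 -7.5 0; 1 -1 -2.5 -7.5 0; 1 -3 -7 -7.5 0"}}

```text
clock: 4.2
eef_pos: [0.5833, 0.1565, 0.2074]
tool_rot: [0.128, 0.992, 0.001, 0.002]
ft_force: [0.0, -0.9, -0.4]
grip_width: -0.0003
grasp_force: 0.0
```

Request:
{"method": "send_rows", "body": {"motion": "1 -2 -4.5 0 0; 1 -4 -9 0 0; 1 -5 -12.3 0 0; 1 -5 -12.3 0 0; 1 -5 -12.3 0 0"}}

```text
clock: 4.7
eef_pos: [0.599, 0.0215, 0.2059]
tool_rot: [0.132, 0.991, 0.0, 0.001]
ft_force: [-0.5, 0.1, 0.0]
grip_width: -0.0003
grasp_force: 0.0
```

Run:
```python
from h import *
o=bot.get_obs(); im=vision.camera("wrist"); cv2.imwrite("pics/w2.png",im[...,::-1])
M=R.from_quat(o["tool_rot"]).as_matrix()
print(o["clock"],o["eef_pos"],o["ft_force"],(M.T@(np.array([.6005,.0232,.1214])-o["eef_pos"])*100).round(2))
print("pred lid pix",pix("wrist",[.6005,.0232,.1214],o))
for b in boxes_of("wrist","squat_lid_top"): print(np.round(b["rect"],1),b["conf"])
```

```text
4.7 [0.5990042  0.02147356 0.20585482] [-0.451645    0.07491116  0.03560214] [-0.09  0.2   8.45]
pred lid pix [324.0046934  250.06831633]
[325.8 240.1 157.3 146.3] 0.7
```

View pics/w2.png

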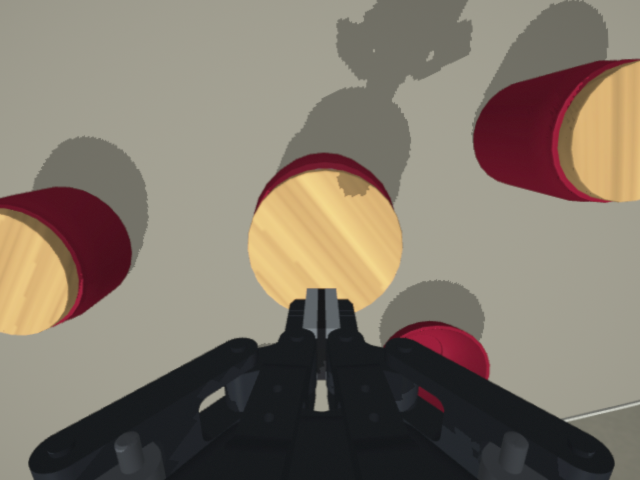

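The wrist view shows the squat lid centred at about (325,243), within 5 mm of the prediction. The tall jar at right no longer shows a white band. I'll press the squat lid.

Request:
{"method": "send_rows", "body": {"motion": "1 0.2 0.2 2.5 0; 1 0.2 0.2 5 0; 1 0.2 0.2 6.5 0; 1 0.2 0.2 7.3 0; 1 0.2 0.2 7.6 0"}}

```text
clock: 5.3
eef_pos: [0.5968, 0.0261, 0.1285]
tool_rot: [0.13, 0.992, -0.0, -0.001]
ft_force: [-0.4, 0.2, 0.1]
grip_width: 0.0
grasp_force: 0.0
```

Request:
{"method": "send_rows", "body": {"motion": "1 0 0 0.5 0; 1 0 0 1 0; 1 0 0 1.5 0; 1 0 0 2 0; 1 0 0 2.5 0"}}

```text
clock: 5.8
eef_pos: [0.5982, 0.0253, 0.1065]
tool_rot: [0.131, 0.991, 0.001, 0.002]
ft_force: [-2.4, 0.7, 8.8]
grip_width: 0.0001
grasp_force: 4.1
```

Request:
{"method": "send_rows", "body": {"motion": "1 0 0 0.3 0; 1 0 0 0.6 0; 1 0 0 0.9 0; 1 0 0 0.9 0"}}

```text
clock: 6.2
eef_pos: [0.5983, 0.0252, 0.099]
tool_rot: [0.131, 0.991, 0.001, 0.002]
ft_force: [-4.1, 0.8, 14.0]
grip_width: 0.0003
grasp_force: 6.9
```

Request:
{"method": "send_rows", "body": {"motion": "1 0 0 0.3 0; 1 0 0 0.6 0; 1 0 0 0.6 0"}}

```text
clock: 6.5
eef_pos: [0.5984, 0.0253, 0.0987]
tool_rot: [0.131, 0.991, 0.001, 0.004]
ft_force: [-15.7, 0.1, 41.7]
grip_width: -0.0001
grasp_force: 20.4
```

Request:
{"method": "send_rows", "body": {"motion": "1 0 0 -2 0; 1 0 0 -6 0; 1 0 0 -10 0; 1 0 0 -14 0; 1 0 0 -15 0"}}

```text
clock: 7.0
eef_pos: [0.6, 0.0247, 0.2458]
tool_rot: [0.131, 0.991, 0.001, 0.005]
ft_force: [1.0, -0.0, -0.0]
grip_width: 0.0004
grasp_force: 0.0
```

Request:
{"method": "send_rows", "body": {"motion": "1 5 0 0 0; 1 10 0 0 0; 1 15 0 0 0; 1 20 0 0 0; 1 20 0 0 0"}}

```text
clock: 7.5
eef_pos: [0.3969, 0.0768, 0.238]
tool_rot: [0.13, 0.992, -0.001, -0.003]
ft_force: [1.4, 0.2, -0.2]
grip_width: -0.0001
grasp_force: 0.0
```

Run:
```python
from h import *
for c in ["top","side"]: cv2.imwrite(f"pics/{c}1.png",vision.camera(c)[...,::-1])
for n,a in S.items():
    try: q=lid(*a,1); print(n,q.x.round(4),q.fun.round(1))
    except AssertionError: print(n,"seed missed")
```

```text
tall seed missed
squat [0.6004 0.023  0.098 ] [ 0.1 -1.4  0.2  1.1  0.3 -0.4 -0.1  0.7]
closed [ 0.5617 -0.2405  0.0976] [-0.9 -1.2  1.1  0.1  0.5  0.1  0.4  0.6]
```

View pics/side1.png

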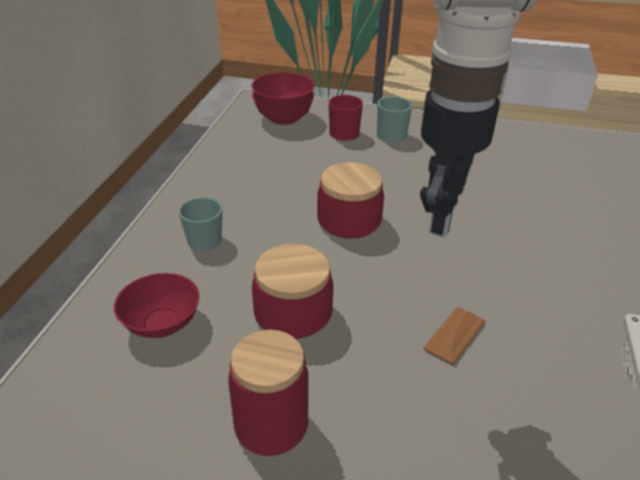

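The side view shows no white on any jar: tall lid at about (268,360), squat lid at about (292,270). The jars stand where they were and the closed one hasn't moved. The arm is clear.

```bash
python3 -c "
from h import *
print(workorder.job_done())"
```

```text
the job is handed in; nothing more can be done
None
```

I pressed the tall jar's lid and the open squat jar's lid down to their hard stops (tool tip at 139 mm and 99 mm); the jars stand where they were, the closed jar was not touched, and the job was handed in after about 8 s of the 35 s allowed.

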